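Refill the spice carousel and hold it facing front

TASK

Put the red-lidded square tin upright and fully down into the empty pocket of the spice carousel and swing the orange latch shut over it. Then turn the carousel until that tin faces the blue front pointer on the base, and finish with the gripper closed on the black grip post, holding the sprung turntable still there (do not let go). Leave everything else on the counter standing where it is.

Things in the scene. Friction and masses are not known exactly. Their poses are not given: they have to be found in the camera images.
- tin_red: the tin to load: square white tin, 42 x 42 x 80 mm, 0.1 to 0.2 kg, its top 14 mm a red lid, red labels on two sides; origin at the centre of its underside, z up, x and y square to its sides. Starts upright on the counter, in any of three places beside the two other tins
- carousel_base: fixed dark round base of the spice carousel, 300 mm across, 12 mm thick, on the counter; origin at the centre of its underside, on the turntable's vertical axis. A blue pointer tab sticks out of its rim along the base's own -x axis, roughly towards the robot: that is the front. The turntable's top is 36 mm, its jars' lids are 116 mm and its latch brackets 126 mm above the counter
- turntable (a joint): angle of the pale turntable disc (280 mm), rad, counter-clockwise positive from above; 0 = pocket exactly at the blue pointer; starts at 0.9 to 2.0. It is sprung: friction holds it at the start, but let go near 0 it swings back to about 0.5; turning to 0 takes up to 0.45 N m (4 N at the post). Four fixed jars (47 mm wide, 95 mm from the axis) stand 72 and 144 degrees either side of the pocket
- pocket (a point): centre of the floor of the empty pocket, 95 mm from the axis, 36 mm above the counter; its x axis points to the turntable's axis, z up. The pocket is a square dark steel frame, inner width 46 mm, sides parallel to its x and y, walls 26 mm high, 4 mm thick, with lips flaring outward up to 33 mm above the floor. The seated tin stands on this floor
- latch_hinge (a point): centre of the latch's hinge pin, carried on two upright steel brackets on the inner (axis) side of the pocket: 31 mm from the pocket's centre towards the turntable's axis, 85.5 mm above the pocket's floor; same axes as pocket, hinge axis along y
- latch (a joint): angle of the orange latch bar, rad: 0 = shut, lying level from the hinge outward over the tin's top (3 mm above it); 1.57 = straight up; starts open at 2.2 to 2.5, leaning back over the turntable's axis; stop at 2.6. Stiff hinge (0.025 N m), stays where it is left; it cannot shut while the tin is not fully down
- latch_tip (a point): free end of the latch bar, 55 mm from its hinge; bar 16 mm wide and 5 mm thick, with a 9 mm thick, 24 mm long cross bar at the end. With the latch open the tip is about 40 mm above the hinge and 30 to 45 mm from it towards the turntable's axis
- grip_post: black upright round post standing on the turntable, free to spin about its own axis, 18 mm in diameter, 128 mm tall, for turning the carousel; origin at the centre of its foot (36 mm above the counter), 112 mm from the axis, 108 degrees clockwise (from above) from the pocket. With the turntable at 0 it stands 112 mm from the axis, 72 degrees counter-clockwise from the base's +x axis
- post_top (a point): centre of the top of the grip post, 164 mm above the counter
- tin_green: same tin as the red one but with a green lid; bystander; origin at the centre of its underside
- tin_blue: same tin as the red one but with a blue lid; bystander; origin at the centre of its underside
- pasta_jar: amber jar 84 mm across, 170 mm tall, bystander; origin at the centre of its underside
- soup_can: can with a green label, 74 mm across, 110 mm tall, bystander; origin at the centre of its underside
- mug: blue mug, 80 mm across, 90 mm tall, bystander; origin at the centre of its underside
- spoon: wooden spoon 220 mm long lying on the counter, bystander; origin under its middle
- bowl: white bowl 140 mm across, 55 mm tall, bystander; origin at the centre of its underside
Mind the look-alikes: they are no part of the job. What is shaped like the tin_red but purple or yellow is not meant.

How it is judged:
By the outcome, as a careful person would: the job done as asked, in the order asked, and still so for the second after the job is handed in, while the arm keeps its last pose, push and grip.
It also fails if it takes over 64 s, if anything falls off the work surface, if the arm or the gripper's body presses on something with over 40 N, if the wrist force passes 120 N, or if a joint passes its speed limit or range.

ROBOT

A 7-joint arm with a two-finger parallel gripper is mounted at the origin on the work surface. World frame = base frame: x ahead of the robot, y to its left, z up, the work surface at z = 0. Lengths are in mm, angles in rad, forces in N, time in s.
With the tool pointing down it reaches from about 400 to 875 mm from the base axis. Payload 4.4 kg.
Tool frame: the origin (TCP) lies at the very end of the fingers, on their centre line; the grasp point (between the pads) lies ctrl.grip_point_offset behind it (ctrl.grip_point_offset is the distance from the TCP to the grasp point, in mm); z points along the fingers, y is the line along which they close (so a half turn about z gives the same grasp; the last joint's range is limited). The gripper opens to 85 mm and grips with 20 to 120 N. Pads are 22 mm wide; open, the fingers measure 114 mm over their backs; the gripper's body (76 mm by 85 mm) begins 54 mm behind the grasp point. The pads swing forward as they close: fully open they stand 13 mm farther back than shut.
Start: joints at [1.208, 0.628, 0.038, 1.517, -0.027, 0.996, -0.02], TCP at [190.128, -621.586, 231.313] pointing down, gripper open.
Joint ranges: [-3.06, 3.06], [-0.37, 2.12], [-1.25, 1.32], [0.18, 2.47], [-1.1, 4.24], [0.23, 1.98], [-2.94, 2.94]. Speed limits (rad/s): [2.57, 2.57, 3.14, 3.14, 3.14, 3.14, 3.14].

INTERFACE

Orientations are given as [roll, pitch, yaw] about the fixed x, y, z axes, in that order (R = Rz(yaw) Ry(pitch) Rx(roll)).
In Python, from cell import read_state, cams, ctrl, models gives the robot as it stands. The module is installed in compiled form; this text tells all that it offers.
- The arm moves only by the shell command python3 -m creep 'ROWS'. ROWS is a JSON object whose key "deltas" holds a list of rows, 1 to 12 of them, each of 7 numbers: dx, dy, dz in shares of the most that a row can go, 1 being 50 mm, then a rotation vector rx, ry, rz in fractions of the full range, 1 being 2 rad, then the finger opening in mm; each row shifts and turns the commanded pose from where the row before left it, along the tool's axes as they then stand; what a row does not reach is not made up. A row lasts 1/10 s, in which the tool goes at most 50 mm and 0.15 rad, less where a joint would pass 70% of its speed; a pose out of reach is approached as far as the arm can. The fingers move at their own pace and stop on an object; the grip force is fixed at half the most. Time passes only in rows, so rows that do not move let the fingers close. It prints the time, the measured TCP pose, the force, the opening and the grip force at its end. A shift or turn number past 1, either way, is cut back to 1. Input that does not fit is refused with a message, and nothing moves.
- read_state(): the state, without advancing time (a new reading comes with each control period).
- cams.get_image(name): name is "scene" or "top" or "wrist"; returns (picture, depth): 384x512x3 uint8, blue, green, red; 384x512 float32, mm along the optical axis (not along the pixel's ray), 0 where there is no reading.
- cams.calibration(name): a dict with "fx", "fy", "cx", "cy" (pixels), "rvec" (rotation vector, rad) and "tvec" (3), from world to camera coordinates, as OpenCV has them; the wrist camera has in their place "hand_eye" (4x4, takes a point from camera to tool coordinates, whose origin is the TCP and whose axes are the flange's). Camera axes: x right, y down, z forward; pixel columns grow to the right and rows downward; lengths in mm; the calibration is good to about 2 mm. A picture is of the moment at which its call begins: read the wrist's pose just before it. calibration takes no time and is no camera call.
- ctrl.finish_job(): hands the job in; it is judged then, once.
Trained networks look in the newest picture that a camera, given by its name, has taken for a name from the list of things; names that differ only in an ending like _2 or _b are one class to them, and where a whole thing is asked for, a point or a joint stands for the part that bears it (a point fixed in the world has none). Each returns a list of dicts, best first, with "confidence" (0 to 1); they miss things now and then, are a little off and sometimes report something else, mostly with a low value. They report only what shows in the picture. A call takes as long as a camera call. They do not tell look-alikes from the thing itself.
- models.search_frame(thing, camera): "extent" ([left, top, right, bottom] in pixels, round what is visible of it).
- models.mark_of(thing, camera): "position" ([column, row] in pixels: a listed point, or the origin of a listed thing).
The state is a dict: "clock": time; "qpos": joint angles; "qd": joint speeds; "tau": joint torques, N m; "eef_pos": TCP position; "tool_rot": TCP orientation; "force": force on the tool from outside, world axes, zero at the start; "torque": the same for the moment, N m; "width": finger opening in mm; "gripper_force": force on a finger pad.
Only numpy, scipy, OpenCV 4.12 (cv2) and the standard library are available. Lean on these libraries where they do the work, as an engineer would, in place of code of your own. Each camera call takes 0.05 s, during which the arm holds its last target. There are 200 camera calls.

## Working session

There is one attempt and no reset: what is moved stays moved. The work goes in short steps, Python scripts to look and compute and a shell command to move; the robot and the scene stay as the last step left them, time stands still between calls to the robot, and variables do not carry over. Pictures are saved under pics/ and viewed, at most 10 in all, crops included, and the job is handed in when it is done.

```bash
mkdir -p pics; cat > h.py <<'E'
import numpy as np, cv2
from cell import read_state, cams, ctrl, models
from scipy.spatial.transform import Rotation as R
def cam(name):
    c=cams.calibration(name); K=np.array([[c['fx'],0,c['cx']],[0,c['fy'],c['cy']],[0,0,1.]])
    if 'rvec' in c:
        Rm=cv2.Rodrigues(np.array(c['rvec'],float))[0]; t=np.array(c['tvec'],float).ravel()
        return K,Rm.T,-Rm.T@t          # cam->world
    s=read_state(); T=np.array(c['hand_eye']); Rt=R.from_euler('xyz',s['tool_rot']).as_matrix()
    return K,Rt@T[:3,:3],Rt@T[:3,3]+np.array(s['eef_pos'])
def onplane(name,uv,z,C=None):
    K,Rw,p=C or cam(name); d=Rw@np.linalg.solve(K,[uv[0],uv[1],1]); return p+d*(z-p[2])/d[2]
def cloud(name,dep,C=None):
    K,Rw,p=C or cam(name); v,u=np.mgrid[:dep.shape[0],:dep.shape[1]]
    P=np.stack([(u-K[0,2])/K[0,0]*dep,(v-K[1,2])/K[1,1]*dep,dep],-1)
    W=P@Rw.T+p; W[dep<=0]=np.nan; return W
def proj(name,X,C=None):
    K,Rw,p=C or cam(name); q=K@(Rw.T@(np.array(X)-p)); return q[:2]/q[2]
E
python3 - <<'E'
from h import *
ims=[]
for n in('top','scene'):
    im,d=cams.get_image(n); np.savez(f'/tmp/{n}.npz',im=im,d=d); cv2.imwrite(f'pics/{n}0.png',im); ims.append(im)
    print(n,cam(n)[2].round())
    for t in 'tin_red carousel_base pocket latch_hinge latch_tip grip_post post_top'.split():
        r=models.mark_of(t,n); print(t,[(np.round(x['position']).tolist(),round(x['confidence'],2)) for x in r[:4]])
s=read_state(); print(s['clock'],s['eef_pos'],s['tool_rot'],s['width'],ctrl.grip_point_offset)
E
```

```text
top [ 432.   22. 1230.]
tin_red [([333.0, 195.0], 0.53), ([348.0, 150.0], 0.53), ([321.0, 160.0], 0.53), ([307.0, 186.0], 0.51)]
carousel_base [([220.0, 186.0], 0.64)]
pocket [([242.0, 176.0], 0.87)]
latch_hinge [([230.0, 174.0], 0.93)]
latch_tip [([220.0, 178.0], 0.48)]
grip_post [([220.0, 227.0], 0.49), ([241.0, 173.0], 0.26)]
post_top [([215.0, 222.0], 0.57), ([222.0, 222.0], 0.2)]
scene [1409. -267. 1349.]
tin_red [([198.0, 232.0], 0.85), ([171.0, 238.0], 0.82), ([195.0, 252.0], 0.58)]
carousel_base [([278.0, 213.0], 0.64)]
pocket [([256.0, 220.0], 0.65)]
latch_hinge [([268.0, 199.0], 0.83)]
latch_tip [([356.0, 173.0], 0.56), ([278.0, 188.0], 0.53)]
grip_post [([267.0, 177.0], 0.6)]
post_top [([124.0, 273.0], 0.72), ([270.0, 157.0], 0.71)]
0.8 [ 190.15794389 -621.57543462  231.35113784] [ 3.14153900e+00 -6.70030553e-05  2.96780472e-01] 85.3902779029789 18.700000000000003
```

View pics/top0.png

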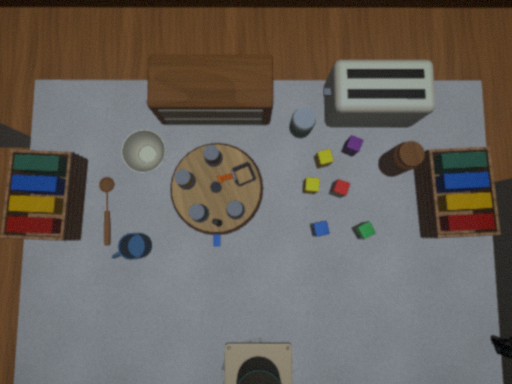

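View pics/scene0.png

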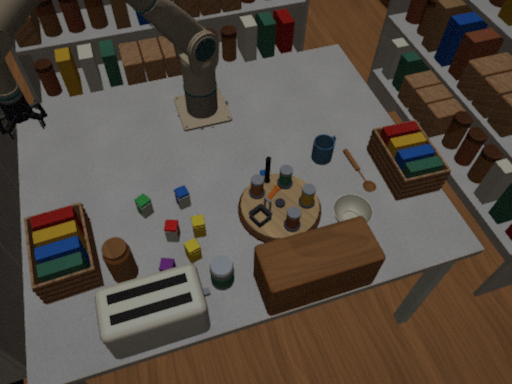

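The top view shows tin-like lids: red (341,187), yellow (312,185) and (325,157), purple (354,145), blue (320,228), green (366,230). Only (341,187) is red; the rest are bystanders. The carousel is at about (217,187), with its pocket at (244,174), orange latch at (225,177), post at (217,222) and pointer at (217,240).

```bash
python3 - <<'E'
from h import *
D=np.load('/tmp/top.npz'); im=D['im']; W=cloud('top',D['d'])
hsv=cv2.cvtColor(im,cv2.COLOR_BGR2HSV); H,S,V=cv2.split(hsv)
def comp(mask,lo,hi,pt,name,rad=25):
    m=mask&(W[...,2]>lo)&(W[...,2]<hi); yy,xx=np.mgrid[:384,:512]; m&=np.hypot(xx-pt[0],yy-pt[1])<rad
    P=W[m]; r=cv2.minAreaRect(P[:,:2].astype(np.float32)); print(name,m.sum(),np.median(P,0).round(1),np.round(r[0],1),np.round(r[1],1),round(r[2],1)); return P
red=((H<8)|(H>172))&(S>120)
comp(red,70,90,(341,187),'redtop',18)
for n,p in dict(y1=(312,185),y2=(325,157),pu=(354,145),bl=(320,228),gr=(366,230)).items(): comp(S>100,70,90,p,n,14)
P=comp(V>0,28,44,(217,187),'disc',60)
# circle via hull
h=cv2.convexHull(P[:,:2].astype(np.float32)); print('circ',cv2.minEnclosingCircle(h))
comp((H>100)&(H<125)&(S>120),-10,25,(217,240),'pointer',10)
comp((H<18)&(S>150),100,180,(226,177),'latch',14)
comp(V<70,150,175,(215,222),'post',12)
comp(V<80,55,80,(244,174),'pocket',16)
for z,n,p in[(36,'pocket',(242,176)),(121.5,'hinge',(230,174)),(164,'posttop',(215,222))]: print(n,onplane('top',p,z).round(1))
a=cv2.resize(im[135:245,160:270],None,fx=5,fy=5,interpolation=2); b=cv2.resize(im[135:245,300:350+10],None,fx=4,fy=5,interpolation=2)
o=np.hstack([a,b]); cv2.imwrite('pics/crop1.png',o); print(o.shape)
E
```

```text
redtop 174 [ 575.1 -251.9   79.9] [ 574.9 -252.5] [40.2 39.6] 70.3
y1 190 [ 584.2 -164.3   79.7] [ 584.  -164.4] [41.7 41.6] 83.9
y2 190 [ 668.4 -205.1   79.1] [ 669.9 -205.6] [41.6 42.3] 14.0
pu 165 [ 710.9 -295.7   79.8] [ 710.7 -295.6] [40.3 40.4] 66.6
bl 189 [ 451.4 -188.8   79.7] [ 451.3 -188.6] [40.1 41.8] 10.4
gr 178 [ 445.7 -323.6   79.6] [ 446.8 -323.2] [39.2 40.9] 25.8
disc 4626 [570.7 127.9  35.6] [580.9 132.7] [276.6 274.6] 0.0
circ ((579.7737426757812, 132.82943725585938), 139.7408905029297)
pointer 67 [414.6 130.6  10.8] [416.1 129.3] [34.5 16.4] 1.1
latch 83 [595.2  98.2 145.6] [595.5  95.9] [22.3 40.8] 21.9
post 23 [469.  120.7 163.4] [467.9 120.8] [11.5 13.9] 88.5
pocket 133 [629.6  39.3  66.1] [617.4  45.5] [60.2 61.3] 23.2
pocket [615.2  49.   36. ]
hinge [608.   82.3 121.5]
posttop [466.3 120.7 164. ]
(550, 790, 3)
```

View pics/crop1.png

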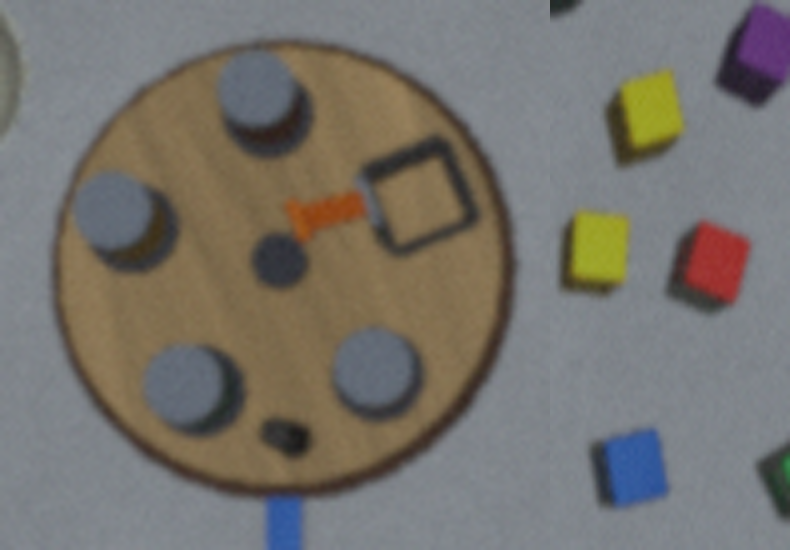

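Confirmed: red tin at (575,-252), yaw about -20°. The axis is at (580,132), the pocket points at -67°, and the post is at (467,121); radii and heights match the description. Now moving over the tin.

Units first: shifts go in shares of 50 mm and turns go in shares of 2 rad. So 43.3 mm is 0.866, -21.9 mm is -0.438.

```bash
python3 -m creep '{"deltas":[[0.866,-0.438,0,0,0,0,85],[0.866,-0.438,0,0,0,0,85],[0.866,-0.438,0,0,0,0,85],[0.866,-0.438,0,0,0,0,85],[0.866,-0.438,0,0,0,0,85],[0.866,-0.438,0,0,0,0,85],[0.866,-0.438,0,0,0,0,85],[0.866,-0.438,0,0,0,0,85],[0.866,-0.438,0,0,0,0,85],[0.866,-0.438,0,0,0,0,85],[0.866,-0.438,0,0,0,0,85]]}' && python3 -m creep '{"deltas":[[0,0,0,0,0,-0.0665,85],[0,0,0,0,0,-0.0665,85],[0,0,0,0,0,-0.0665,85],[0,0,0,0,0,-0.0665,85],[0,0,0,0,0,-0.0665,85],[0,0,0,0,0,-0.0665,85],[0,0,0,0,0,-0.0665,85],[0,0,0,0,0,0,85]]}'
python3 - <<'E'
from h import *
s=read_state(); C=cam('wrist'); im,d=cams.get_image('wrist'); cv2.imwrite('pics/w1.png',im)
print(s['eef_pos'],s['tool_rot'],s['qpos'])
W=cloud('wrist',d,C); H,S,V=cv2.split(cv2.cvtColor(im,cv2.COLOR_BGR2HSV))
m=((H<8)|(H>172))&(S>120)&(W[...,2]>73)&(W[...,2]<88)&(np.hypot(W[...,0]-575,W[...,1]+252)<45); P=W[m]
print(m.sum(),np.median(P,0),cv2.minAreaRect(P[:,:2].astype(np.float32)))
E
```

```text
clock: 1.9
eef_pos: [576.5, -250.4, 231.6]
tool_rot: [3.141, -0.0, 0.297]
force: [1.0, 0.1, -0.2]
width: 85.1
gripper_force: 0.0
clock: 2.7
eef_pos: [575.1, -252.1, 231.3]
tool_rot: [3.141, -0.0, 1.228]
force: [-0.0, -0.1, -0.1]
width: 85.0
gripper_force: 0.0
[ 575.09743983 -252.13363857  231.33451309] [ 3.14147337e+00 -3.82140290e-04  1.22788494e+00] [ 0.50601211  0.60279846 -0.22617817  1.57824095  0.15345415  0.97790588
 -0.11042774]
1513 [ 576.25561515 -250.37473539   80.94902723] ((575.632080078125, -251.1694793701172), (41.56094741821289, 40.11906814575195), 71.20587921142578)
```

Converted, 45 mm is 0.9, 30 mm is 0.6, -0.01 rad / 2 = -0.005.

```bash
python3 -m creep '{"deltas":[[0.02,0,0.9,0,0,-0.005,85],[0,0,0.9,0,0,0,85],[0,0,0.9,0,0,0,85],[0,0,0.6,0,0,0,85],[0,0,0.52,0,0,0,85],[0,0,0,0,0,0,85],[0,0,0,0,0,0,38],[0,0,0,0,0,0,38],[0,0,0,0,0,0,38],[0,0,0,0,0,0,38],[0,0,0,0,0,0,38],[0,0,0,0,0,0,38]]}'; python3 -m creep '{"deltas":[[0,0,0,0,0,0,38],[0,0,0,0,0,0,38],[0,0,0,0,0,0,38]]}'
```

```text
clock: 3.95
eef_pos: [576.8, -251.5, 42.3]
tool_rot: [3.138, 0.0, 1.237]
force: [-0.0, -0.2, 7.7]
width: 41.4
gripper_force: 60.4
clock: 4.25
eef_pos: [576.8, -251.5, 42.3]
tool_rot: [3.138, 0.0, 1.237]
force: [0.4, -0.3, 5.8]
width: 41.2
gripper_force: 60.4
```

Converted, -45 mm is -0.9, -40 mm is -0.8, -0.148 rad / 2 = -0.074.

```bash
python3 -m creep '{"deltas":[[0,0,-0.5,0,0,0,38],[0,0,-0.8,0,0,0,38],[0,0,-0.9,0,0,0,38],[0,0,-0.9,0,0,0,38],[0,0,-0.6,0,0,0,38],[0,0,0,0,0,-0.074,38],[0,0,0,0,0,-0.074,38],[0,0,0,0,0,-0.074,38],[0,0,0,0,0,-0.074,38],[0,0,0,0,0,-0.0735,38],[0,0,0,0,0,0,38]]}'; python3 -m creep '{"deltas":[[0.4,0.24,0,0,0,0,38],[0.7,0.42,0,0,0,0,38],[0.8,0.472,0,0,0,0,38],[0.8,0.472,0,0,0,0,38],[0.8,0.472,0,0,0,0,38],[0.8,0.472,0,0,0,0,38],[0.6,0.36,0,0,0,0,38],[0.26,0.156,0,0,0,0,38],[0,0,0,0,0,0,38],[0,0,0,0,0,0,38]]}'
python3 - <<'E'
from h import *
s=read_state(); C=cam('wrist'); im,d=cams.get_image('wrist'); np.savez('/tmp/w2.npz',im=im,d=d,R=C[1],p=C[2],K=C[0]); cv2.imwrite('pics/w2.png',im)
print(s['eef_pos'],s['tool_rot'],C[2],C[1][:,2])
E
```

```text
clock: 5.35
eef_pos: [575.1, -251.1, 225.5]
tool_rot: [3.141, -0.0, 1.977]
force: [-0.5, 0.7, -0.8]
width: 41.1
gripper_force: 61.0
clock: 6.35
eef_pos: [614.2, 44.2, 225.2]
tool_rot: [-3.14, 0.002, 1.974]
force: [-0.3, -1.0, -1.2]
width: 41.6
gripper_force: 61.0
[614.22074915  44.2448203  225.17053871] [-3.14024535e+00  1.90576652e-03  1.97386252e+00] [587.56033782 106.54398573 368.67127405] [ 0.10062117 -0.24300581 -0.96479198]
```

View pics/w2.png

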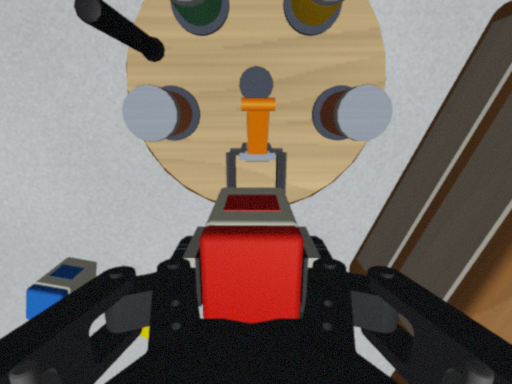

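The wrist view shows the held tin (red top about 200–302 × 226–322) square to the pocket frame (sides at columns 231 and 283, rows 150–185). The latch is at (258,105–155), in line with the pocket.

```bash
python3 - <<'E'
from h import *
D=np.load('/tmp/w2.npz'); im=D['im']; W=cloud('w',D['d'],(D['K'],D['R'],D['p'])); H,S,V=cv2.split(cv2.cvtColor(im,cv2.COLOR_BGR2HSV))
yy,xx=np.mgrid[:384,:512]
tcp=np.array([614.2,44.2]);yaw=1.974; xt=np.array([np.cos(yaw),np.sin(yaw)]); yt=np.array([np.sin(yaw),-np.cos(yaw)])
red=((H<6)|(H>174))&(S>150)&(V>140)&(W[...,2]>240)&(yy>225)
P=W[red]; r=cv2.minAreaRect(P[:,:2].astype(np.float32)); print('tin',np.median(P,0),r)
A=np.c_[P[:,:2]-P[:,:2].mean(0),np.ones(len(P))]; print('plane',np.linalg.lstsq(A,P[:,2],rcond=None)[0])
print('tin in tool',(np.array(r[0])-tcp)@xt,(np.array(r[0])-tcp)@yt)
f=(W[...,2]>50)&(W[...,2]<74)&(S<90)&(V<110)&(yy>140)&(yy<190)&(xx>222)&(xx<295)
Q=W[f]; q=np.c_[(Q[:,:2]-tcp)@xt,(Q[:,:2]-tcp)@yt]
for n,m in dict(L=q[:,1]<-10,Rr=q[:,1]>10).items():
    print(n,m.sum(),q[m].min(0),q[m].max(0),np.percentile(q[m],[10,50,90],0).round(1).tolist())
    mm=m&(q[:,0]<22); print(' slope',np.polyfit(q[mm,0],q[mm,1],1))
o=(H>4)&(H<20)&(S>150)&(W[...,2]>110)&(W[...,2]<175)&(yy<165)
Q=W[o]; q=np.c_[(Q[:,:2]-tcp)@xt,(Q[:,:2]-tcp)@yt]; b=q[:,0]<q[:,0].min()+30; t=q[:,0]>q[:,0].max()-8
print('latch x',q[:,0].min(),q[:,0].max(),'zmax',Q[:,2].max(),'line',np.polyfit(q[b,0],q[b,1],1),'tipmid',q[t,1].min(),q[t,1].max(),'base ymin/max',q[b,1].min(),q[b,1].max())
# disc circle
dd=(abs(W[...,2]-36)<4)&(S>50)
h=cv2.convexHull(W[dd][:,:2].astype(np.float32)); print(cv2.minEnclosingCircle(h))
E
```

```text
tin [612.6029073   47.46189853 263.94205112] ((613.1283569335938, 45.13084411621094), (41.07076644897461, 40.815460205078125), 22.943220138549805)
plane [ 5.76562462e-03 -3.59739064e-03  2.63961465e+02]
tin in tool 1.276676017503689 -0.6204739936468925
L 352 [-10.13064686 -26.92986186] [ 35.77574713 -10.16817468] [[-4.4, -25.8], [13.1, -21.8], [28.4, -18.5]]
 slope [ -0.02561175 -22.1571516 ]
Rr 338 [-10.00714977  16.39964131] [35.92858596 34.78157884] [[-5.0, 27.4], [11.9, 30.2], [27.9, 33.7]]
 slope [-3.03143873e-03  3.06411119e+01]
latch x 35.296343088316696 131.9356821452666 zmax 163.54641001169628 line [3.14129901e-03 4.11328259e+00] tipmid -96.45196128018915 -92.97629702237977 base ymin/max -3.2719605148115476 12.25057657594316
((610.9951171875, 68.51406860351562), 296.20263671875)
```

```bash
python3 -m creep '{"deltas":[[-0.6,0.096,0,0,0,0,38],[-0.8,0,0,0,0,0,38],[0,0,0,0,0,0,38],[0,0,0,0,0,0,38]]}'
cat > m.py <<'E'
from h import *
import sys
s=read_state(); C=cam('wrist'); im,d=cams.get_image('wrist'); np.savez('/tmp/w3.npz',im=im,d=d); cv2.imwrite('pics/'+sys.argv[1],im)
W=cloud('w',d,C); H,S,V=cv2.split(cv2.cvtColor(im,cv2.COLOR_BGR2HSV)); yy,xx=np.mgrid[:384,:512]
tcp=np.array(s['eef_pos'][:2]);yaw=s['tool_rot'][2]; print(s['eef_pos'],s['tool_rot'])
xt=np.array([np.cos(yaw),np.sin(yaw)]); yt=np.array([np.sin(yaw),-np.cos(yaw)]); q=np.stack([(W[...,:2]-tcp)@xt,(W[...,:2]-tcp)@yt],-1)
ca=(np.array([617.3,45.5])-tcp); ca=np.array([ca@xt,ca@yt]); print('expected',ca)
f=(W[...,2]>58)&(W[...,2]<74)&(np.abs(q-ca).max(-1)<36)&(S<100)
Q=q[f]; print(f.sum(),'range',np.percentile(Q,[1,99],0)); print(cv2.minAreaRect((Q).astype(np.float32)))
D=Q-ca
for n,m in dict(outer=(D[:,0]<-18)&(abs(D[:,1])<18),inner=(D[:,0]>18)&(abs(D[:,1])<18),l=(D[:,1]<-18)&(abs(D[:,0])<18),r=(D[:,1]>18)&(abs(D[:,0])<18)).items():
    if m.sum()>10:
        i=0 if n in('outer','inner') else 1; print(n,m.sum(),np.median(Q[m,i]),np.percentile(Q[m,i],[3,97]),'slope',np.polyfit(Q[m,1-i],Q[m,i],1)[0])
red=((H<6)|(H>174))&(S>150)&(V>140)&(W[...,2]>240)&(yy>225); r=cv2.minAreaRect(q[red].astype(np.float32)); print('tin',r)
E
python3 m.py w3.png
```

```text
clock: 6.8
eef_pos: [646.2, -20.5, 224.8]
tool_rot: [-3.14, 0.001, 1.97]
force: [-1.1, 1.0, -0.1]
width: 41.0
gripper_force: 61.0
[646.15843587 -20.50398902 224.79292504] [-3.14006037e+00  1.14546783e-03  1.96951234e+00]
expected [72.03051829 -0.96970248]
2020 range [[ 42.94530785 -31.08282614]
 [105.30698744  31.19604248]]
((74.13780212402344, 0.1266021728515625), (63.13727569580078, 62.680450439453125), 89.85050201416016)
outer 314 46.84319632147454 [42.94268538 50.57788624] slope -0.0004027019897733733
inner 349 100.32188585137733 [ 96.97073177 105.31933612] slope 0.00625187478627922
l 356 -26.90318334084163 [-31.20906299 -22.902325  ] slope -0.012633092821386888
r 357 27.158561104327084 [23.13265062 31.37894514] slope -0.001711221797359638
tin ((1.1772193908691406, -0.5998554229736328), (41.05080795288086, 41.16141891479492), 0.19019994139671326)
```

View pics/w3.png

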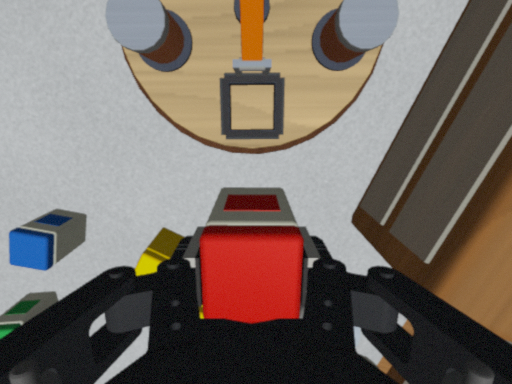

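Pocket is fully visible at about (252,106), and my tool-frame offset is about (72.3, 0.5) mm. Moving over it and lowering to just above the lips.

Converted, 40 mm is 0.8, 35 mm is 0.7.

```bash
python3 -m creep '{"deltas":[[0.446,0.01,0,0,0,0,38],[0.7,0,0,0,0,0,38],[0.3,0,0,0,0,0,38],[0,0,0.6,0,0,0,38],[0,0,0.8,0,0,0,38],[0,0,0.6,0,0,0,38],[0,0,0.1,0,0,0,38],[0,0,0,0,0,0,38],[0,0,0,0,0,0,38]]}'; python3 m.py w4.png
```

```text
clock: 7.75
eef_pos: [619.6, 51.2, 122.0]
tool_rot: [3.139, 0.001, 1.977]
force: [-0.4, -0.2, -0.8]
width: 41.3
gripper_force: 61.0
[619.55998563  51.15795495 122.04341018] [3.13872729e+00 6.33309503e-04 1.97684250e+00]
expected [-4.30525553 -4.31100499]
998 range [[ -7.05666882 -34.62091553]
 [ 31.49594204  28.04360618]]
((15.333086013793945, -4.993938446044922), (68.04084014892578, 37.3714485168457), 77.76825714111328)
inner 47 31.212682283911228 [25.03906735 31.62086466] slope 0.10826387997784322
l 291 -31.127283350240333 [-34.44971425 -26.6842265 ] slope 0.16466818489219281
r 53 26.73775670066877 [24.17250569 28.11947078] slope -0.24162339010333803
tin ((0.0, 0.0), (0.0, 0.0), 0.0)
```

View pics/w4.png

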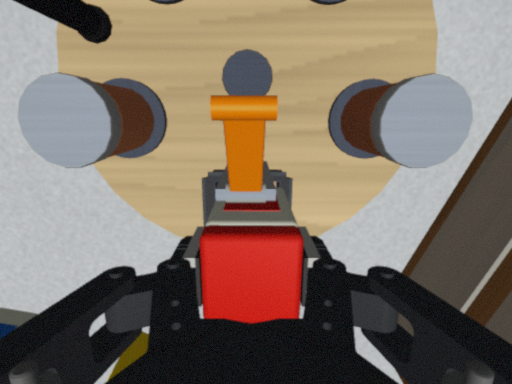

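Converted, -4 mm is -0.08, -3 mm is -0.06.

```bash
python3 -m creep '{"deltas":[[-0.08,-0.06,0,0,0,0,38],[0,0,0,0,0,0,38],[0,0,0,0,0,0,38]]}'; python3 - <<'E'
from h import *
s=read_state(); C=cam('wrist'); im,d=cams.get_image('wrist'); W=cloud('w',d,C)
tcp=np.array(s['eef_pos'][:2]);yaw=s['tool_rot'][2]; print(s['eef_pos'],s['tool_rot'])
xt=np.array([np.cos(yaw),np.sin(yaw)]); yt=np.array([np.sin(yaw),-np.cos(yaw)]); q=np.stack([(W[...,:2]-tcp)@xt,(W[...,:2]-tcp)@yt],-1)
H,S,V=cv2.split(cv2.cvtColor(im,cv2.COLOR_BGR2HSV)); yy,xx=np.mgrid[:384,:512]
f=(W[...,2]>62)&(W[...,2]<72)&(S<100)&(abs(q[...,1])<45)&(q[...,0]>5)&(q[...,0]<50)&(yy<235)
Q=q[f]; print(len(Q))
for a in range(6,46,4):
    m=abs(Q[:,0]-a)<2
    if m.sum()>3: print(a,m.sum(),Q[m,1].min().round(1),Q[m,1].max().round(1))
o=(H>4)&(H<20)&(S>150)&(W[...,2]>110)&(W[...,2]<175)&(yy<200); b=o&(q[...,0]<55); print('latch',q[o].min(0),q[o].max(0),np.median(q[b],0), W[o][:,2].min())
r=((H<6)|(H>174))&(S>150)&(V>140)&(yy>225)&(xx>195)&(xx<306)
print(d[r].min(),d[r].max(), cv2.boundingRect(r.astype(np.uint8)))
cv2.imwrite('pics/w5.png',im)
E
```

```text
clock: 8.1
eef_pos: [617.5, 45.4, 121.0]
tool_rot: [3.141, 0.001, 1.976]
force: [-0.5, 0.2, -1.6]
width: 41.3
gripper_force: 61.0
[617.46649301  45.40274022 121.029583  ] [3.14065775e+00 6.04950509e-04 1.97598965e+00]
1056
6 70 -30.2 32.6
10 110 -30.2 32.4
14 139 -30.6 32.4
18 146 -30.5 32.1
22 151 -30.4 32.7
26 180 -30.1 32.4
30 154 -29.9 32.1
34 100 -25.8 28.0
38 6 -13.5 15.8
latch [ 22.15589949 -10.96459235] [78.30227517 13.07430015] [46.0485977   0.87867677] 110.40998648763016
0.0 125.06114 (200, 235, 103, 88)
```

Converted, 6 mm is 0.12, 4 mm is 0.08.

```bash
python3 -m creep '{"deltas":[[0.02,0.02,0,0,0,0,38],[0,0,0.12,0,0,0,38],[0,0,0.12,0,0,0,38],[0,0,0.08,0,0,0,38],[0,0,0,0,0,0,38]]}';  python3 -m creep '{"deltas":[[0,0,0.08,0,0,0,38],[0,0,0.08,0,0,0,38],[0,0,0,0,0,0,38]]}'
```

```text
clock: 8.65
eef_pos: [616.9, 47.1, 103.2]
tool_rot: [-3.14, -0.001, 1.977]
force: [-1.3, -1.0, -1.1]
width: 41.4
gripper_force: 61.0
clock: 8.95
eef_pos: [617.2, 47.1, 95.7]
tool_rot: [-3.14, -0.0, 1.977]
force: [-0.3, -0.1, -1.3]
width: 41.4
gripper_force: 61.0
```

Converted, 5 mm is 0.1, 4 mm is 0.08.

```bash
python3 -m creep '{"deltas":[[0,0,0.1,0,0,0,38],[0,0,0.1,0,0,0,38],[0,0,0.08,0,0,0,38],[0,0,0.04,0,0,0,38],[0,0,0,0,0,0,38]]}';  python3 -m creep '{"deltas":[[0,0,0.04,0,0,0,38],[0,0,0,0,0,0,38],[0,0,0,0,0,0,38]]}'
```

```text
clock: 9.45
eef_pos: [617.4, 47.2, 79.9]
tool_rot: [-3.141, -0.0, 1.977]
force: [-0.6, -0.1, -1.5]
width: 41.5
gripper_force: 61.0
clock: 9.75
eef_pos: [617.7, 47.2, 78.4]
tool_rot: [3.141, 0.0, 1.977]
force: [0.2, -0.3, -1.1]
width: 41.5
gripper_force: 60.9
```

Converted, 1.5 mm is 0.03.

```bash
python3 -m creep '{"deltas":[[0,0,0.03,0,0,0,38],[0,0,0,0,0,0,38],[0,0,0,0,0,0,85],[0,0,0,0,0,0,85],[0,0,0,0,0,0,85],[0,0,0,0,0,0,85]]}'; python3 -m creep '{"deltas":[[0,0,-0.4,0,0,0,85],[0,0,-0.8,0,0,0,85],[0,0,-0.8,0,0,0,85],[0,0,-0.5,0,0,0,85],[0,0,0,0,0,0,85],[0,0,0,0,0,0,85]]}'; python3 - <<'E'
from h import *
D=np.load('/tmp/top.npz'); W=cloud('top',D['d']); print('hub',W[183:192,212:222,2].round().max())
s=read_state(); C=cam('wrist'); im,d=cams.get_image('wrist'); W=cloud('w',d,C); cv2.imwrite('pics/w6.png',im)
tcp=np.array(s['eef_pos'][:2]);yaw=s['tool_rot'][2]
xt=np.array([np.cos(yaw),np.sin(yaw)]); yt=np.array([np.sin(yaw),-np.cos(yaw)]); q=np.stack([(W[...,:2]-tcp)@xt,(W[...,:2]-tcp)@yt],-1)
H,S,V=cv2.split(cv2.cvtColor(im,cv2.COLOR_BGR2HSV))
m=((H<6)|(H>174))&(S>150)&(np.abs(q).max(-1)<40)&(W[...,2]>100); P=W[m]; print(m.sum(),'lid z',np.percentile(P[:,2],[5,50,95]),cv2.minAreaRect(q[m].astype(np.float32)))
A=np.c_[q[m],np.ones(m.sum())]; print(np.linalg.lstsq(A,P[:,2],rcond=None)[0])
o=(H>4)&(H<20)&(S>150)&(W[...,2]>110)&(W[...,2]<175)&(np.abs(q[...,1])<25); print('latch',q[o].min(0),q[o].max(0),W[o][:,2].max())
E
```

```text
clock: 10.35
eef_pos: [617.6, 47.2, 76.7]
tool_rot: [-3.141, -0.0, 1.977]
force: [0.0, -0.2, 0.0]
width: 84.7
gripper_force: 0.0
clock: 10.95
eef_pos: [617.6, 47.0, 201.9]
tool_rot: [3.141, 0.0, 1.977]
force: [-0.2, 0.0, -0.9]
width: 84.9
gripper_force: 0.0
hub 152.0
2549 lid z [115.14255694 116.94915092 118.66185795] ((1.7667312622070312, -0.9971923828125), (70.46076202392578, 40.597755432128906), 89.85073852539062)
[ 8.01933185e-01 -1.18651509e-01  1.22624933e+02]
latch [ 21.50999871 -15.40061742] [76.65864654 17.13783614] 159.97064997647203
```

View pics/w6.png

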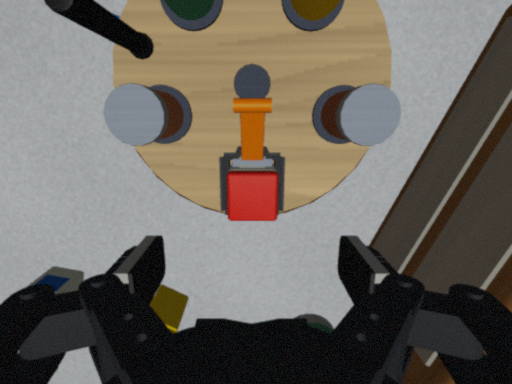

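Tin seated, lid at z≈116; in the picture the tin is at (252,195) within the frame, and the latch tip is at (252,105). Next, close the fingers and swing the latch from the axis side.

Converted, 40 mm is 0.8, 20 mm is 0.4.

```bash
python3 -c "
from h import *
im,d=cams.get_image('wrist'); W=cloud('w',d); print('hub',W[70:90,245:262,2].max())"
python3 -m creep '{"deltas":[[0.4,0,0,0,0,0,0],[0.8,0,0,0,0,0,0],[0.8,0,0,0,0,0,0],[0,0,0,0,0,0,0],[0,0,0,0,0,0,0],[0,0,0,0,0,0,0],[0,0,0.4,0,0,0,0],[0,0,0.4,0,0,0,0],[0,0,0.3,0,0,0,0],[0,0,0,0,0,0,0],[0,0,0,0,0,0,0]]}'
```

```text
clock: 12.15
eef_pos: [578.5, 137.9, 146.6]
tool_rot: [-3.141, 0.0, 1.975]
force: [-0.5, 0.4, 1.3]
width: 0.3
gripper_force: 0.0Traceback (most recent call last):
  File "<string>", line 3, in <module>
    im,d=cams.get_image('wrist'); W=cloud('w',d); print('hub',W[70:90,245:262,2].max())
                                    ~~~~~^^^^^^^
  File "h.py", line 14, in cloud
    K,Rw,p=C or cam(name); v,u=np.mgrid[:dep.shape[0],:dep.shape[1]]
                ~~~^^^^^^
  File "h.py", line 5, in cam
    c=cams.calibration(name); K=np.array([[c['fx'],0,c['cx']],[0,c['fy'],c['cy']],[0,0,1.]])
ValueError: cameras: scene, top, wrist
```

Converted, -16 mm is -0.32, -12 mm is -0.24.

```bash
python3 -m creep '{"deltas":[[-0.24,0,0,0,0,0,0],[-0.32,0,0,0,0,0,0],[-0.32,0,0,0,0,0,0],[-0.32,0,0,0,0,0,0],[-0.32,0,0,0,0,0,0],[-0.32,0,0,0,0,0,0],[-0.08,0,0,0,0,0,0],[0,0,0.12,0,0,0,0],[0,0,0.12,0,0,0,0],[0,0,0.12,0,0,0,0],[0,0,0,0,0,0,0],[0,0,0,0,0,0,0]]}'
```

```text
clock: 13.35
eef_pos: [615.6, 51.5, 128.4]
tool_rot: [-3.141, -0.001, 1.978]
force: [0.2, -0.4, -0.4]
width: 0.1
gripper_force: 0.0
```

Converted, 3 mm is 0.06, 2 mm is 0.04.

```bash
python3 -m creep '{"deltas":[[0,0,0.06,0,0,0,0],[0,0,0.04,0,0,0,0],[0,0,0,0,0,0,0]]}'
```

```text
clock: 13.65
eef_pos: [616.4, 51.2, 124.1]
tool_rot: [3.141, 0.0, 1.977]
force: [-0.7, -0.9, 1.3]
width: -0.0
gripper_force: 0.9
```

Converted, -12 mm is -0.24, 1.5 mm is 0.03.

```bash
python3 -m creep '{"deltas":[[-0.24,0,0,0,0,0,0],[0,0,0.03,0,0,0,0],[0,0,0,0,0,0,0]]}'; python3 -m creep '{"deltas":[[0,0,0.03,0,0,0,0],[0,0,0,0,0,0,0]]}';  python3 -m creep '{"deltas":[[0,0,-0.5,0,0,0,0],[-0.6,0,-0.8,0,0,0,0],[-0.8,0,-0.4,0,0,0,0],[0,0,0,0,0,0,0],[0,0,0,0,0,0,0]]}'
python3 - <<'E'
from h import *
s=read_state(); C=cam('wrist'); im,d=cams.get_image('wrist'); W=cloud('w',d,C)
H,S,V=cv2.split(cv2.cvtColor(im,cv2.COLOR_BGR2HSV))
o=(H>4)&(H<20)&(S>150)&(W[...,2]>105)&(W[...,2]<175); P=W[o]; print(o.sum(),np.percentile(P,[2,50,98],0))
p=P-P.mean(0); a=np.linalg.svd(p,full_matrices=False)[2][0]; print('latch dir',a, 'vis len',np.ptp(p@a), 'mean',P.mean(0))
u,v=np.mean(np.nonzero(o)[1]),np.mean(np.nonzero(o)[0]); print(u,v)
t,dt=cams.get_image('top'); print(s['clock'])
cv2.imwrite('pics/s7.png',np.hstack([cv2.resize(im,(400,300)),cv2.resize(t[135:245,160:270],(300,300),interpolation=2)]))
np.savez('/tmp/top2.npz',im=t,d=dt)
E
```

```text
clock: 13.95
eef_pos: [621.9, 39.0, 123.8]
tool_rot: [3.14, 0.001, 1.976]
force: [-1.3, -0.1, 10.7]
width: 0.0
gripper_force: 6.6
clock: 14.15
eef_pos: [622.7, 39.3, 123.5]
tool_rot: [3.138, 0.002, 1.976]
force: [-1.8, 0.0, 16.0]
width: -0.2
gripper_force: 9.3
clock: 14.65
eef_pos: [648.8, -27.3, 205.9]
tool_rot: [3.141, 0.001, 1.973]
force: [0.4, 0.4, -0.8]
width: -0.4
gripper_force: 0.0
4266 [[606.31188521 -32.37615352 111.40668059]
 [788.57821724  28.12391223 128.30088984]
 [791.48408505  70.08466452 174.3903546 ]]
latch dir [ 0.93923362 -0.301456    0.16420868] vis len 221.70098881185726 mean [717.2563986   18.59246716 142.38447973]
363.9479606188467 185.35654008438817
14.65
```

View pics/s7.png

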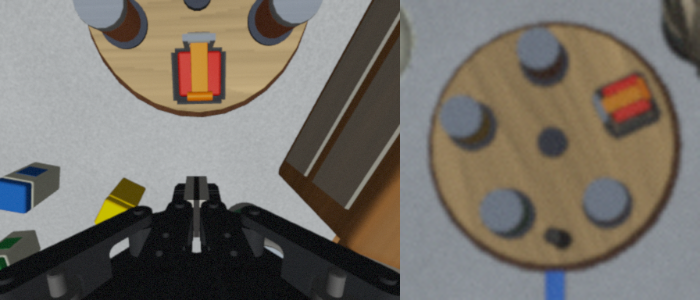

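The latch lies shut, level over the tin: crop (200,70) left, (625,97) right, and it resisted 16 N when level. Now the post.

Converted, 40 mm is 0.8, 37 mm is 0.74.

```bash
python3 -m creep '{"deltas":[[0.4,-0.21,0,0,0,0,85],[0.74,-0.388,0,0,0,0,85],[0.8,-0.42,0,0,0,0,85],[0.8,-0.42,0,0,0,0,85],[0.8,-0.4,0,0,0,0,85],[0.6,-0.32,0,0,0,0,85],[0,0,0,0,0,0,85],[0,0,0,0,0,0,85]]}'
python3 - <<'E'
from h import *
s=read_state(); C=cam('wrist'); im,d=cams.get_image('wrist'); W=cloud('w',d,C); cv2.imwrite('pics/w8.png',im)
print(s['eef_pos'],s['tool_rot'],s['qpos'])
V=im.max(-1); m=(W[...,2]>155)&(W[...,2]<172)&(np.hypot(W[...,0]-468,W[...,1]-121)<22); P=W[m]; print(m.sum())
if m.sum(): print(np.median(P,0),cv2.minEnclosingCircle(P[:,:2].astype(np.float32)))
D=np.load('/tmp/top2.npz'); W=cloud('top',D['d']); m=(W[...,2]>157)&(W[...,2]<172)&(np.hypot(W[...,0]-468,W[...,1]-121)<22); print(W[m].mean(0))
m=(W[...,2]>110)&(W[...,2]<132)&(np.hypot(W[...,0]-617,W[...,1]-46)<40); print('tin',W[m].mean(0))
for n in('post_top',): print(models.mark_of(n,'wrist')[:2])
E
```

```text
clock: 15.55
eef_pos: [466.7, 124.1, 205.6]
tool_rot: [-3.141, 0.0, 1.98]
force: [0.8, 0.3, -0.6]
width: 85.3
gripper_force: 0.0
[466.72218889 124.05491469 205.62441593] [-3.14093051e+00  8.56708289e-05  1.98020007e+00] [ 0.01101508  0.4602406  -0.46226219  1.99109653  0.29327173  0.75529699
 -0.21600799]
577
[468.08820832 124.34905711 164.72271325] ((468.7820129394531, 122.88850402832031), 8.99787712097168)
[468.29378232 120.28160464 163.2240019 ]
tin [616.29420477  49.13428935 120.15994219]
[{'position': [255.0, 222.5], 'confidence': 0.81}]
```

Units first: shifts go in shares of 50 mm and turns go in shares of 2 rad. So 35 mm is 0.7, 22 mm is 0.44.

```bash
python3 -m creep '{"deltas":[[-0.038,0.028,0.4,0,0,0,85],[0,0,0.7,0,0,0,85],[0,0,0.44,0,0,0,85],[0,0,0.1,0,0,0,85],[0,0,0,0,0,0,10],[0,0,0,0,0,0,10],[0,0,0,0,0,0,10],[0,0,0,0,0,0,10],[0,0,0,0,0,0,10],[0,0,0,0,0,0,10]]}'
python3 - <<'E'
from h import *
s=read_state(); print(s['eef_pos'],s['tool_rot'],s['width'],s['gripper_force'],s['force'])
p=np.array(s['eef_pos'][:2]); v=p-[580,132.5]; r=np.hypot(*v); a=np.degrees(np.arctan2(v[1],v[0]))%360; print(r,a)
yaw=s['tool_rot'][2]; xt=np.array([np.cos(yaw),np.sin(yaw)]); yt=np.array([np.sin(yaw),-np.cos(yaw)])
prev=v
for k in range(1,13):
    t=np.radians(a+(73.0-a)*k/12); n=112*np.array([np.cos(t),np.sin(t)]); dl=n-prev; prev=n; print([round(dl@xt,1),round(dl@yt,1)],(n+[580,132.5]).round())
E
```

```text
clock: 16.65
eef_pos: [469.8, 121.9, 124.8]
tool_rot: [3.141, 0.001, 1.977]
force: [-2.1, 0.1, 7.3]
width: 16.7
gripper_force: 58.3
[469.76102604 121.87545396 124.76528501] [3.14082834e+00 6.25270831e-04 1.97667297e+00] 16.703183444798142 58.293131589889526 [-2.11323073  0.05384357  7.34545702]
110.74977362528615 185.5050158230929
[np.float64(17.3), np.float64(5.8)] [468. 140.]
[np.float64(15.6), np.float64(9.7)] [471. 158.]
[np.float64(13.8), np.float64(12.1)] [477. 176.]
[np.float64(11.6), np.float64(14.1)] [485. 192.]
[np.float64(9.2), np.float64(15.8)] [496. 207.]
[np.float64(6.5), np.float64(17.1)] [509. 219.]
[np.float64(3.6), np.float64(18.0)] [524. 230.]
[np.float64(0.6), np.float64(18.3)] [541. 237.]
[np.float64(-2.4), np.float64(18.2)] [558. 242.]
[np.float64(-5.3), np.float64(17.5)] [577. 244.]
[np.float64(-8.1), np.float64(16.4)] [595. 244.]
[np.float64(-10.6), np.float64(14.9)] [613. 240.]
```

Converted, 8.7 mm is 0.174, 8.4 mm is 0.168.

```bash
python3 -m creep '{"deltas":[[0.174,0.048,0,0,0,0,10],[0.168,0.068,0,0,0,0,10],[0.16,0.09,0,0,0,0,10],[0.152,0.104,0,0,0,0,10],[0.142,0.116,0,0,0,0,10],[0.134,0.126,0,0,0,0,10],[0,0,0,0,0,0,10],[0,0,0,0,0,0,10]]}'
cat > f.py <<'E'
from h import *
s=read_state(); p=np.array(s['eef_pos'][:2]); v=p-[580,132.5]; a=np.arctan2(v[1],v[0]); F=np.array(s['force'][:2])
print('r',np.hypot(*v).round(1),'ang',np.degrees(a)%360,'Frad',F@[np.cos(a),np.sin(a)],'Ftan',F@[-np.sin(a),np.cos(a)])
E
python3 f.py
```

```text
clock: 17.45
eef_pos: [477.7, 177.2, 124.7]
tool_rot: [3.138, -0.001, 1.978]
force: [0.7, 1.9, 7.0]
width: 16.8
gripper_force: 59.6
r 111.7 ang 156.4042665768483 Frad 0.14440713645709694 Ftan -2.0064401810984087
```

Converted, 9.1 mm is 0.182, 8.9 mm is 0.178.

```bash
python3 -m creep '{"deltas":[[0.122,0.138,0,0,0,0,10],[0.11,0.144,0,0,0,0,10],[0.098,0.154,0,0,0,0,10],[0.086,0.162,0,0,0,0,10],[0.072,0.168,0,0,0,0,10],[0.058,0.174,0,0,0,0,10],[0.044,0.178,0,0,0,0,10],[0.028,0.182,0,0,0,0,10],[0,0,0,0,0,0,10],[0,0,0,0,0,0,10]]}'; python3 f.py
```

```text
clock: 18.45
eef_pos: [524.8, 230.9, 124.8]
tool_rot: [3.139, -0.001, 1.977]
force: [0.4, 0.2, 7.8]
width: 16.9
gripper_force: 59.6
r 112.9 ang 119.28667207205314 Frad -0.036170231519656905 Ftan -0.47149418800230125
```

Converted, 9.2 mm is 0.184, 9 mm is 0.18.

```bash
python3 -m creep '{"deltas":[[0.014,0.184,0,0,0,0,10],[-0.002,0.184,0,0,0,0,10],[-0.016,0.184,0,0,0,0,10],[-0.032,0.18,0,0,0,0,10],[-0.046,0.178,0,0,0,0,10],[-0.06,0.172,0,0,0,0,10],[-0.074,0.168,0,0,0,0,10],[-0.088,0.16,0,0,0,0,10],[0,0,0,0,0,0,10],[0,0,0,0,0,0,10]]}'; python3 f.py
```

```text
clock: 19.45
eef_pos: [595.3, 245.1, 124.8]
tool_rot: [3.139, -0.002, 1.977]
force: [-0.4, 1.5, 5.7]
width: 16.8
gripper_force: 59.5
r 113.7 ang 82.27087872907575 Frad 1.3982890048126966 Ftan 0.5890368008240734
```

Converted, 7.7 mm is 0.154, 6.3 mm is 0.126.

```bash
python3 -m creep '{"deltas":[[-0.1,0.154,0,0,0,0,10],[-0.094,0.126,0,0,0,0,10],[0,0,0,0,0,0,10],[0,0,0,0,0,0,10],[0,0,0,0,0,0,10]]}'; cat > g.py <<'E'
from h import *
from scipy.optimize import least_squares
s=read_state(); e=np.array(s['eef_pos'][:2]); pts=np.array([[469.8,121.9],[477.7,177.2],[524.8,230.9],[595.3,245.1],e])
c=least_squares(lambda c:np.hypot(*(pts-c).T)-112,[580,132]); ax=c.x; print('axis',ax,'res',c.fun.round(2)); 
a=np.degrees(np.arctan2(*(e-ax)[::-1])); print('post ang',a,'-> tin',(a+108)%360)
im,d=cams.get_image('top'); W=cloud('top',d); H,S,V=cv2.split(cv2.cvtColor(im,cv2.COLOR_BGR2HSV)); yy,xx=np.mgrid[:384,:512]
D=np.load('/tmp/top.npz'); W0=cloud('top',D['d'])
b=(H>100)&(H<125)&(S>120)&(np.hypot(xx-217,yy-240)<14); 
P=np.array([onplane('top',(u,v),12)[:2] for v,u in zip(*np.nonzero(b))]); r=cv2.minAreaRect(P.astype(np.float32)); print('pointer',r,P.mean(0)); 
for A in(ax,np.array([580,132.6])):
    t=P.mean(0)-A; print(' pointer ang',np.degrees(np.arctan2(t[1],t[0]))%360)
m=(((H<20)|(H>172))&(S>130))&(W[...,2]>110)&(W[...,2]<135)&(np.hypot(W[...,0]-485,W[...,1]-131)<40); Q=W[m][:,:2]; r=cv2.minAreaRect(Q.astype(np.float32)); print('tin',m.sum(),r); t=np.array(r[0])-ax; print(' tin ang',np.hypot(*t),np.degrees(np.arctan2(t[1],t[0]))%360)
o=(H>6)&(H<22)&(S>130)&m; q=W[o][:,:2]; q=q-q.mean(0); v=np.linalg.svd(q,full_matrices=False)[2][0]; print(' latch line',o.sum(),np.degrees(np.arctan2(v[1],v[0]))%180)
cv2.imwrite('pics/t9.png',cv2.resize(im[130:260,150:280],(600,600),interpolation=2)); print(s['force'],s['clock'])
E
python3 g.py
```

```text
clock: 19.95
eef_pos: [611.8, 241.7, 124.8]
tool_rot: [3.139, -0.002, 1.978]
force: [-0.5, 1.6, 6.0]
width: 16.5
gripper_force: 59.5
axis [581.08311969 134.03147103] res [-0.06  0.03  0.03 -0.03 -0.02]
post ang 74.07849204013475 -> tin 182.07849204013473Traceback (most recent call last):
  File "g.py", line 9, in <module>
    P=np.array([onplane('top',(u,v),12)[:2] for v,u in zip(*np.nonzero(b))]); r=cv2.minAreaRect(P.astype(np.float32)); print('pointer',r,P.mean(0));
                                                                                ~~~~~~~~~~~~~~~^^^^^^^^^^^^^^^^^^^^^^
cv2.error: OpenCV(4.12.0) /io/opencv/modules/imgproc/src/convhull.cpp:143: error: (-215:Assertion failed) total >= 0 && (depth == CV_32F || depth == CV_32S) in function 'convexHull'
```

```bash
python3 - <<'E'
from h import *
for f in('top','top2'):
    D=np.load(f'/tmp/{f}.npz'); im=D['im']; W=cloud('top',D['d']); H,S,V=cv2.split(cv2.cvtColor(im,cv2.COLOR_BGR2HSV)); yy,xx=np.mgrid[:384,:512]
    b=(H>100)&(H<125)&(S>120)&(np.hypot(xx-217,yy-240)<14)
    P=np.array([onplane('top',(u,v),10)[:2] for v,u in zip(*np.nonzero(b))]); 
    if len(P)<9: continue
    r=cv2.minAreaRect(P.astype(np.float32))
    rows=[(v,np.mean(np.nonzero(b[v])[0])) for v in np.unique(np.nonzero(b)[0])]; L=np.array([onplane('top',(u,v),10)[:2] for v,u in rows]); k=np.polyfit(L[:,0],L[:,1],1)
    # disc circle from z=36 wood mask: fit edges
    m=((W[...,2]>25)&(W[...,2]<48)&(S>70)&(np.hypot(xx-217,yy-187)<55)).astype(np.uint8)
    c=max(cv2.findContours(m,0,1)[0],key=cv2.contourArea)[:,0]; h=cv2.convexHull(c)[:,0]
    E=np.array([onplane('top',p,36)[:2] for p in h]); A=np.c_[2*E,np.ones(len(E))]; s=np.linalg.lstsq(A,(E**2).sum(1),rcond=None)[0]
    ax=s[:2]; t=P.mean(0)-ax
    print(f,'rect',r,'mean',P.mean(0),'slope deg',np.degrees(np.arctan(k[0])),'axis',ax,np.sqrt(s[2]+ax@ax),'ptr ang',np.degrees(np.arctan2(t[1],t[0]))%360)
E
```

```text
top rect ((416.08935546875, 129.50946044921875), (34.6003303527832, 15.832784652709961), 0.6075853705406189) mean [414.81355596 129.50800023] slope deg 1.7637799407265051 axis [579.03689597 132.24240736] 138.77267513739707 ptr ang 180.9539174663458
top2 rect ((416.08935546875, 129.50946044921875), (34.6003303527832, 15.832784652709961), 0.6075853705406189) mean [414.81355596 129.50800023] slope deg 1.7637799407265051 axis [578.98549241 132.19959489] 138.77533291896356 ptr ang 180.93927867538667
```

Converted, 1.6 mm is 0.032, -1.3 mm is -0.026.

```bash
python3 -m creep '{"deltas":[[-0.026,0.032,0,0,0,0,10],[0,0,0,0,0,0,10],[0,0,0,0,0,0,10],[0,0,0,0,0,0,10]]}'; python3 - <<'E'
from h import *
s=read_state(); e=np.array(s['eef_pos'][:2]); v=e-[581.08,134.03]; print('tin ang',(np.degrees(np.arctan2(v[1],v[0]))+108)%360,np.hypot(*v),s['qd'])
im,d=cams.get_image('scene'); C=cam('scene'); W=cloud('scene',d); H,S,V=cv2.split(cv2.cvtColor(im,cv2.COLOR_BGR2HSV))
m=((H<20)|(H>172))&(S>130)&(W[...,2]>108)&(W[...,2]<135)&(np.hypot(W[...,0]-486,W[...,1]-132)<45)
if m.sum(): print('tin scene',m.sum(),cv2.minAreaRect(W[m][:,:2].astype(np.float32)))
b=(H>100)&(H<125)&(S>120)&(W[...,2]<25)&(np.hypot(W[...,0]-415,W[...,1]-130)<35)
if b.sum(): print('ptr',b.sum(),np.median(W[b],0),cv2.minAreaRect(W[b][:,:2].astype(np.float32)))
cv2.imwrite('pics/s10.png',cv2.resize(im[130:270,120:370],(800,448),interpolation=2))
E
```

```text
clock: 20.4
eef_pos: [613.0, 241.4, 124.8]
tool_rot: [3.141, -0.002, 1.978]
force: [-2.0, 3.1, 6.7]
width: 16.8
gripper_force: 59.5
tin ang 181.46652893189616 112.02168446142363 [-0.0003125  -0.00048976  0.00121207  0.00166808 -0.00104359 -0.00082678
  0.00103891]
tin scene 114 ((488.577880859375, 128.65933227539062), (48.14409637451172, 38.57505416870117), 6.922290325164795)
ptr 10 [403.98233033 128.36299801  12.88503861] ((405.63671875, 127.2353744506836), (11.441889762878418, 13.708430290222168), 69.63833618164062)
```

View pics/s10.png

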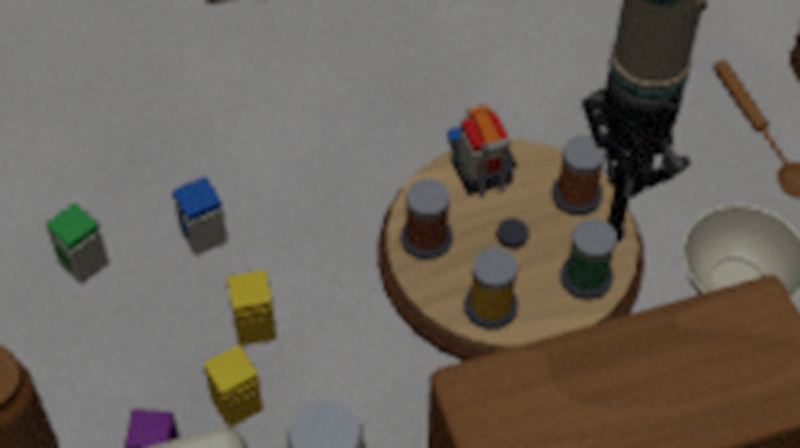

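The tin (485,135) stands at the blue pointer (455,133) with its latch shut, and the gripper holds the post (620,210). One last small nudge of about 0.5°, then hand in.

Converted, 1 mm is 0.02, -0.8 mm is -0.016.

```bash
python3 -m creep '{"deltas":[[-0.016,0.02,0,0,0,0,10],[0,0,0,0,0,0,10],[0,0,0,0,0,0,10],[0,0,0,0,0,0,10],[0,0,0,0,0,0,10]]}'; python3 - <<'E'
from h import *
s=read_state(); e=np.array(s['eef_pos'][:2]); v=e-[581.08,134.03]; a=(np.degrees(np.arctan2(v[1],v[0]))+108)%360; print('tin ang',a)
if 179.8<a<182 and s['gripper_force']>40: print(ctrl.finish_job())
E
```

```text
clock: 20.95
eef_pos: [614.0, 241.1, 124.8]
tool_rot: [3.141, -0.002, 1.978]
force: [-2.9, 1.9, 6.6]
width: 16.9
gripper_force: 59.6
tin ang 180.9308340518632
the job is handed in; nothing more can be done
None
```

The job is handed in: the red tin is seated in the pocket with the latch shut, the carousel is turned to within about 1° of the blue pointer by my measurement, and the gripper is closed on the post holding it there; finished at about 21 s, with no verdict returned.

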